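# Set the spice station and hold the red-lidded jar at the front

## Task

Get the spice station ready for a helping: first turn its black dose knob a little at a time until the red pointer stands on the green mark. Then turn the carousel until the jar with the red lid stands squarely behind the blue front tab, and finish while holding it: keep the fingers firmly on the jar or turntable, standing still, and do not let go. Leave the pointer on the mark, and do not disturb the other things on the worktop.

Things in the scene. Friction and masses are not known exactly. Their poses are not given: they have to be found in the camera images.
- station: white plastic spice station fixed to the worktop, front towards the robot; origin on the worktop; own x away from its front, y to the left seen from the front. A round foot (256 across, 30 high) centred at y +115 carries the carousel; a dose housing 170 (x) x 150 (y) x 60 high centred at y -150 carries knob, scale and pointer
- carousel: wooden turntable 244 across, 12 thick, turning either way more than a full turn, stays where left (light friction, no spring). Origin on its vertical axis, 34 above the worktop. Five jars fixed on it, evenly spread, their axes 80 from the turning axis: bodies 42 across, round lids 40 across, 22 high, tops 133 above the worktop; one lid red, four aluminium. 54 clear between lids; low hub
- red_lid (a point): centre of the top of the red lid, 133 above the worktop; at own -x of the carousel, 80 from its axis
- front_tab (a point): top of the blue tab (24 x 14, 34 high) at the front edge of the round foot, 136 from the turning axis towards the station's own -x; axes like the station's. The red-lidded jar is at the front when its lid's centre lies on the line from the turning axis to this tab, 56 from the tab
- knob_top (a point): top centre of the black dose knob, 95.5 above the worktop. Grip: upright bar 44 (own x) x 14 (own y) x 25 high on a disc 48 across, 10 high; white line at its -x end. Clockwise from above (yaw falling) moves the pointer to the station's -y, 20 per rad; counter-clockwise back; 3 rad between stops, starts near the counter-clockwise one; stays where left. The mark lies clockwise of the start
- pointer_tip (a point): free tip of the flat red pointer needle (3 wide, 34 long along the station's x) on the grey scale on top of the housing, on the far side of the knob; it slides along the station's y as the knob turns
- mark: flat green mark on the scale, 8 wide along y and 22 long along x, starting 2 beyond the pointer's tip; its origin lies on its centre line at the line along which the pointer tip runs; axes like the station's. The pointer is on the mark when its tip and this origin agree along y
- caddy: bystander, leave alone: empty square steel cutlery caddy, 110 x 110 x 120 high; origin on its underside
- filter: bystander, leave alone: steel mesh filter cylinder lying on its side, 130 long, 68 across; origin on its underside
- brush: bystander, leave alone: wooden dish brush lying flat; origin on its underside
- tumbler: bystander, leave alone: glass tumbler standing upright, 72 across, 110 high; origin on its underside
- bowl: bystander, leave alone: blue ceramic bowl, 110 across, 50 high; origin on its underside

How it is judged:
By the outcome, as a careful person would: the job done as asked, in the order asked, and still so for the second after the job is handed in, while the arm keeps its last pose, push and grip.
It also fails if it takes over 64 s, if anything falls off the work surface, if the arm or the gripper's body presses on something with over 40 N, if the wrist force passes 120 N, or if a joint passes its speed limit or range.

## Robot

A 7-joint arm with a two-finger parallel gripper is mounted at the origin on the work surface. World frame = base frame: x ahead of the robot, y to its left, z up, the work surface at z = 0. Lengths are in m, angles in rad, forces in N, time in s.
With the tool pointing down it reaches from about 0.4 to 0.85 m from the base axis. Payload 10.4 kg.
Tool frame: the origin (TCP) lies midway between the tips of the shut fingers; the grasp point (between the pads) lies 19 mm behind it; z points along the fingers, x is the direction in which the jaws open and shut, and the axes are right-handed (so a half turn about z gives the same grasp; the last joint's range is limited). The gripper opens to 85 mm and grips with 20 to 120 N. Pads are 22 mm wide; open, the fingers measure 114 mm over their backs; the gripper's body (76 mm by 85 mm) begins 54 mm behind the grasp point. The pads swing forward as they close: fully open they stand 13 mm farther back than shut.
Start: joints at [-1.246, 0.332, -0.065, 1.46, 0.022, 1.35, -0.088], TCP at [0.213, 0.588, 0.231] pointing down, gripper open.
Joint ranges: [-2.6, 2.6], [-0.5, 2.12], [-1.47, 1.34], [0.16, 2.42], [-1.27, 4.41], [0.06, 2.06], [-2.6, 2.6]. Speed limits (rad/s): [2.22, 2.22, 2.79, 2.79, 3.14, 3.14, 3.14].

## Interface

Orientations are given as a unit quaternion [x, y, z, w].
In Python, from workcell import telemetry, eyes, order gives the robot as it stands.
- The arm moves only by the tool servo_tool, never from a script. Its argument "deltas" is a list of rows, each a list of 3 entries, a list of its own where there are three numbers: the shift along the tool's x, y, z in cm, then the turn about the tool's z in rad, then the finger opening in cm, from 0 to 8.54. A call has 1 to 12 rows; each row shifts and turns the pose as measured when the row begins, along the tool's axes as they then stand; what a row does not reach is not made up. A row lasts 1/12 s, in which the tool goes at most 41.7 mm and 7.16 degrees, less where a joint would pass 70% of its speed; a pose out of reach is approached as far as the arm can. A call is refused whole if a number of a shift passes 4.17 or a number of a turn 0.125, either way. A call with a gripper value outside its range is refused whole. The fingers move at their own pace and stop on an object; "force" is the grip in N (left out, the last holds). Time passes only in rows, so rows that do not move let the fingers close. It gives the time, the measured TCP pose, the force and the opening at its end, in the units of the state.
- telemetry.get_obs(): the state, without advancing time (a new reading comes with each control period).
- eyes.camera(name): name is "scene" or "top" or "wrist"; returns (picture, depth): 420x560x3 uint8, blue, green, red; 420x560 float32, m along the optical axis (not along the pixel's ray), 0 where there is no reading.
- eyes.calibration(name): a dict with "fx", "fy", "cx", "cy" (pixels), "rvec" (rotation vector, rad) and "tvec" (3), from world to camera coordinates, as OpenCV has them. Camera axes: x right, y down, z forward; pixel columns grow to the right and rows downward; lengths in m; the calibration is good to about 2 mm. A picture is of the moment at which its call begins: read the wrist's pose just before it. calibration takes no time and is no camera call; for the wrist camera it gives the pose at the moment of the call.
- order.hand_in(): hands the job in, once; it reports no verdict.
The state is a dict: "clock": time; "joint_pos": joint angles; "joint_velocities": joint speeds; "tau": joint torques, N m; "position": TCP position; "ee_rot": TCP orientation; "ft_force": force on the tool from outside, world axes, zero at the start; "torque": the same for the moment, N m; "grip_width": opening from 0.0 (shut) to 1.0 (fully open).
Only numpy, scipy, OpenCV 4.12 (cv2) and the standard library are available. Lean on these libraries where they do the work, as an engineer would, in place of code of your own. Each camera call takes 0.05 s, during which the arm holds its last target. There are 200 camera calls.

## Working session

There is one attempt and no reset: what is moved stays moved. The work goes in short steps, Python scripts to look and compute and a tool call to move; the robot and the scene stay as the last step left them, time stands still between calls to the robot, and variables do not carry over. Pictures are saved under pics/ and viewed, about 8 in all and at most 12, crops included, and the job is handed in when it is done.

Besides the shell and the picture viewer there is one more tool, called after ">>>" by a JSON object that holds its "method" and its "body". servo_tool: Moves the arm, as the interface text tells. Its arguments: {"type":"object","properties":{"deltas":{"type":"array"},"force":{"type":"number"}},"required":["deltas"]}

```bash
mkdir -p pics
cat > h.py <<'E'
import numpy as np,cv2
from workcell import telemetry,eyes,order
from scipy.spatial.transform import Rotation as R
def cam(n):
    c=eyes.calibration(n); p,d=eyes.camera(n); return c,p,d
def onplane(c,u,v,z):
    M=cv2.Rodrigues(np.array(c["rvec"],float))[0]; t=np.array(c["tvec"],float).ravel()
    o=-M.T@t; r=M.T@np.array([(u-c["cx"])/c["fx"],(v-c["cy"])/c["fy"],1]); return o+r*(z-o[2])/r[2]
def blobs(m,amin=20):
    n,l,s,ce=cv2.connectedComponentsWithStats(m.astype(np.uint8)); return [(s[i,4],ce[i],s[i,:4]) for i in range(1,n) if s[i,4]>=amin]
def masks(p):
    h=cv2.cvtColor(p,cv2.COLOR_BGR2HSV); H,S,V=[h[...,i].astype(int) for i in range(3)]
    return dict(red=((H<8)|(H>172))&(S>130)&(V>70),green=(H>40)&(H<85)&(S>90)&(V>50),blue=(H>95)&(H<130)&(S>110)&(V>50))
E
python3 - <<'E'
from h import *
o=telemetry.get_obs();print(o["clock"],o["position"],o["ee_rot"],o["ft_force"])
ims=[]
for n in("top","scene"):
    c,p,d=cam(n);cv2.imwrite(f"pics/{n}0.png",p)
    print(n,[round(c[k],1) for k in("fx","cx","cy")],c["tvec"])
    for k,m in masks(p).items():
        for a,ce,bb in blobs(m): print(k,a,ce.round(1),bb,onplane(c,*ce,dict(red=.133,green=.062,blue=.034)[k]).round(4))
E
```

```text
0.0 [0.21290594 0.58721713 0.23053022] [ 8.18792526e-01  5.74089116e-01 -5.44015366e-04  4.35657819e-04] [-0.07945062 -1.01506513  0.53641476]
top [444.7, 273.4, 207.3] [-0.01110558  0.50632442  1.20415824]
red 196 [257.  171.3] [250 164  15  16] [0.5878 0.0151 0.133 ]
red 26 [316.8 177.4] [315 170   4  13] [ 0.5677 -0.1378  0.133 ]
green 98 [207.1 161.3] [198 153  16  14] [0.6335 0.152  0.062 ]
green 27 [332.3 165.3] [331 162   4   8] [ 0.6129 -0.1896  0.062 ]
blue 1107 [306.1 111. ] [288  93  38  37] [ 0.7774 -0.1264  0.034 ]
blue 40 [224.3 226.6] [222 223   6   8] [0.4557 0.1108 0.034 ]
scene [480.5, 279.9, 213.5] [-0.37859232 -0.11777922  1.62761354]
red 193 [314.1 206.3] [307 200  16  14] [0.6    0.0046 0.133 ]
red 28 [272.3 252.1] [268 249  12   8] [ 0.6378 -0.2082  0.133 ]
green 167 [361.  205.3] [353 196  15  22] [0.6389 0.1837 0.062 ]
green 24 [270.7 266.5] [267 264   8   6] [ 0.6123 -0.1852  0.062 ]
blue 2047 [441.7  97.2] [372  76 129  50] [0.4298 1.2251 0.034 ]
blue 1261 [341.8 288.3] [320 271  45  37] [ 0.7713 -0.115   0.034 ]
```

View pics/top0.png

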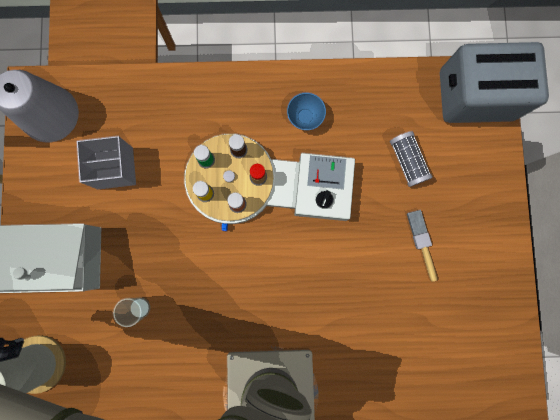

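View pics/scene0.png

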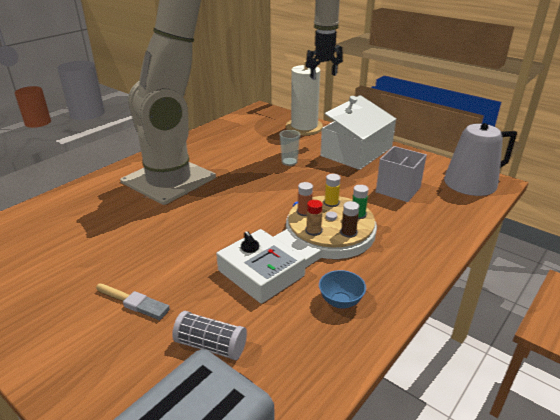

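The top view shows the red lid at (257,171), knob at (325,199), pointer at (317,177), mark at (332,165) and tab at (224,227). The pointer has about 38 mm to travel. I'll lift first, then move over the station to look from near.

Run:
```python
from h import *
c=eyes.calibration("top")
k=onplane(c,325,199,.0955);print(k)
p=cv2.imread("pics/top0.png")
o=telemetry.get_obs();Q=R.from_quat(o["ee_rot"])
w=np.array([k[0]-.0,k[1],.33])-o["position"]
print(Q.inv().apply(w)*100, Q.as_matrix().round(3))
```

```text
[ 0.51630177 -0.16120117  0.0955    ]
[-60.03856852  54.03188373  -9.8592108 ] [[ 0.341  0.94  -0.   ]
 [ 0.94  -0.341 -0.001]
 [-0.001  0.    -1.   ]]
```

>>> {"method": "servo_tool", "body": {"deltas": [[[0,0,-3],0,8.5],[[0,0,-4],0,8.5],[[0,0,-4],0,8.5],[[0,0,-2],0,8.5]]}}

```text
clock: 0.43
position: [0.212, 0.5842, 0.3563]
ee_rot: [0.819, 0.574, -0.007, 0.006]
ft_force: [-0.1, 0.5, 0.6]
grip_width: 0.996
```

>>> {"method": "servo_tool", "body": {"deltas": [[[-2.8,2.6,0],0,8.5],[[-2.8,2.6,0],0,8.5],[[-2.8,2.6,0],0,8.5],[[-2.8,2.6,0],0,8.5],[[-2.8,2.6,0],0,8.5],[[-2.8,2.6,0],0,8.5],[[-2.8,2.6,0],0,8.5],[[-2.8,2.6,0],0,8.5],[[-2.8,2.6,0],0,8.5],[[-2.8,2.6,0],0,8.5]]}}

```text
clock: 1.27
position: [0.3622, 0.2254, 0.36]
ee_rot: [0.815, 0.58, -0.008, 0.002]
ft_force: [0.9, 0.0, -0.2]
grip_width: 0.997
```

Run:
```python
from h import *
o=telemetry.get_obs();Q=R.from_quat(o["ee_rot"]);print(np.round(o["joint_pos"],3))
print(Q.inv().apply(np.array([.516,-.161,.33])-o["position"])*100,Q.as_rotvec(),o["position"])
```

```text
[-0.904 -0.153  0.208  1.716  0.035  1.591  0.539]
[-31.4227273   27.20295732   3.33723051] [ 2.5554929   1.81903138 -0.02352746] [0.36215167 0.22537282 0.35998859]
```

>>> {"method": "servo_tool", "body": {"deltas": [[[-2.8,2.5,0.3],0,8.5],[[-2.8,2.5,0.3],0,8.5],[[-2.8,2.5,0.3],0,8.5],[[-2.8,2.5,0.3],0,8.5],[[-2.8,2.5,0.3],0,8.5],[[-2.8,2.5,0.3],0,8.5],[[-2.8,2.5,0.3],0,8.5],[[-2.8,2.5,0.3],0,8.5],[[-2.8,2.5,0.3],0,8.5],[[-2.8,2.5,0.3],0,8.5],[[-2.8,2.5,0.3],0,8.5],[[0,0,0],0,8.5]]}}

```text
clock: 2.27
position: [0.5223, -0.1851, 0.327]
ee_rot: [0.816, 0.578, -0.008, 0.003]
ft_force: [-0.3, -0.2, 0.2]
grip_width: 0.999
```

Run:
```python
from h import *
o=telemetry.get_obs();Q=R.from_quat(o["ee_rot"]);print(np.round(o["joint_pos"],3))
print(Q.inv().apply(np.array([.516,-.161,.33])-o["position"])*100,Q.as_rotvec(),o["position"])
c,p,d=cam("wrist");cv2.imwrite("pics/w1.png",p);print(c)
for k,m in masks(p).items():
  for a,ce,bb in blobs(m): print(k,a,ce.round(1),bb,onplane(c,*ce,dict(red=.062,green=.061,blue=.034)[k]).round(4))
```

```text
[-0.474  0.167  0.834  1.526 -0.108  1.506  1.592]
[ 2.05352353 -1.40106406 -0.32658983] [ 2.55983956  1.81122328 -0.0239158 ] [ 0.52234987 -0.18506939  0.32699937]
{'fx': 364.8047317414835, 'fy': 364.8047317414835, 'cx': 281.1668600089629, 'cy': 212.1282314960509, 'rvec': array([-2.37262784, -1.68023322, -0.20579227]), 'tvec': array([ 0.00611832, -0.59465911,  0.32448462])}
red 1772 [510.4 181. ] [483 160  54  44] [0.614  0.0496 0.062 ]
red 146 [336.7 209.6] [331 199  11  31] [ 0.5816 -0.1436  0.062 ]
green 127 [309.2 245.3] [305 237  10  18] [ 0.6132 -0.1874  0.061 ]
blue 521 [520.   24.4] [506  13  30  26] [0.4579 0.1043 0.034 ]
blue 2691 [378.9 337.5] [354 296  56  76] [ 0.781  -0.1416  0.034 ]
```

View pics/w1.png

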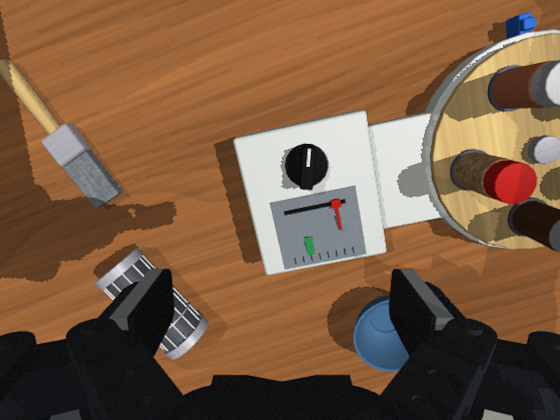

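The wrist view shows the housing corners at about (234,139), (366,111), (386,252) and (265,274). The knob is at (306,164) with its white line at (309,157), the pointer tip is near (340,229) and the mark is at (309,245).

Run:
```python
from h import *
c=eyes.calibration("wrist");p=cv2.imread("pics/w1.png")
g=cv2.cvtColor(p,cv2.COLOR_BGR2GRAY)
for k,(u,v) in dict(fr=(234,139),fl=(366,111),bl=(386,252),br=(265,274)).items(): print(k,onplane(c,u,v,.06).round(4))
m=masks(p)
def line(mm,z):
    v,u=np.nonzero(mm); P=np.array([onplane(c,a,b,z)[:2] for a,b in zip(u,v)]); r=cv2.minAreaRect((P*1e4).astype(np.float32))
    vx=cv2.fitLine(P.astype(np.float32),cv2.DIST_L2,0,.01,.01).ravel(); s=(P-vx[2:])@vx[:2]; return np.degrees(np.arctan2(vx[1],vx[0])),vx[2:],s.min(),s.max(),r
sub=lambda mm,x0,x1,y0,y1:(lambda z:(z.__setitem__((slice(y0,y1),slice(x0,x1)),mm[y0:y1,x0:x1]),z)[1])(np.zeros_like(mm))
print("ptr",line(sub(m["red"],320,360,190,240),.062)); print("mark",line(sub(m["green"],295,325,230,262),.061))
print("white",line(sub(g>170,303,314,148,166),.0955))
print(g[145:185:2,284:330:3])
cv2.imwrite("pics/w1k.png",cv2.resize(p[135:285,225:395],None,fx=4,fy=4,interpolation=cv2.INTER_CUBIC)[:600])
```

```text
fr [ 0.4673 -0.2238  0.06  ]
fl [ 0.4871 -0.0782  0.06  ]
bl [ 0.6515 -0.1006  0.06  ]
br [ 0.6311 -0.2473  0.06  ]
ptr (np.float32(-7.385103), array([ 0.5814243 , -0.14072008], dtype=float32), np.float64(-0.013277885263676237), np.float64(0.024203670963661997), ((5864.61181640625, -1431.0682373046875), (105.27294921875, 367.76043701171875), 75.08100128173828))
mark (np.float32(-6.646377), array([ 0.61303395, -0.18452889], dtype=float32), np.float64(-0.01135683732237574), np.float64(0.011524988724876539), ((6131.1474609375, -1846.581787109375), (83.7528305053711, 228.18292236328125), 82.43145751953125))
white (np.float32(-23.24403), array([ 0.50891155, -0.15295924], dtype=float32), np.float64(-0.008226104657385496), np.float64(0.008192585714466412), ((5088.88232421875, -1529.705810546875), (25.94245147705078, 164.2644805908203), 66.48340606689453))
[[224 226 226 228 203  74  17  19  23  16  94 227 228 227 228 228]
 [225 227 224 176  10  30  10  15   9   8  24  28 219 228 228 229]
 [222 184 129   3  19  14  12  24 188  61  28  32  51 233 227 227]
 [123 134  23  22  18  18  14  26 217 
[... 401 characters left out ...]
  25  21  26  25  28  26 216]
 [118  21  14  18  17  12  22  14 238  24  23  23  21  27  25 209]
 [121  29  12  15  21  15  22  22  14  25  24  26  24  27  25 207]
 [129  22  19  12   8  13  24  32  27  32  22  26  25  25  21 214]
 [135  15  18  14  15   8  21  26  26  28  16  24  27  22  64 203]
 [134   7  14  14  17  12  29  27  26  29  21  25  24  26 145 213]
 [134  88  13  16  12  10  22  26  28  27  23  24  25  25 188 209]
 [132 126  11  19  12  14  28  28  27  28  23  24  25  55 205 229]
 [132 134  57  16  13   8  24  24  26  32  16  19  18 193 200 227]
 [131 135 133  19  10  11  25  27  26  28  12  20 107 201 210 226]
 [132 132 133 127  20  15  26  29  29  27  12 106 206 201 228 226]]
```

View pics/w1k.png

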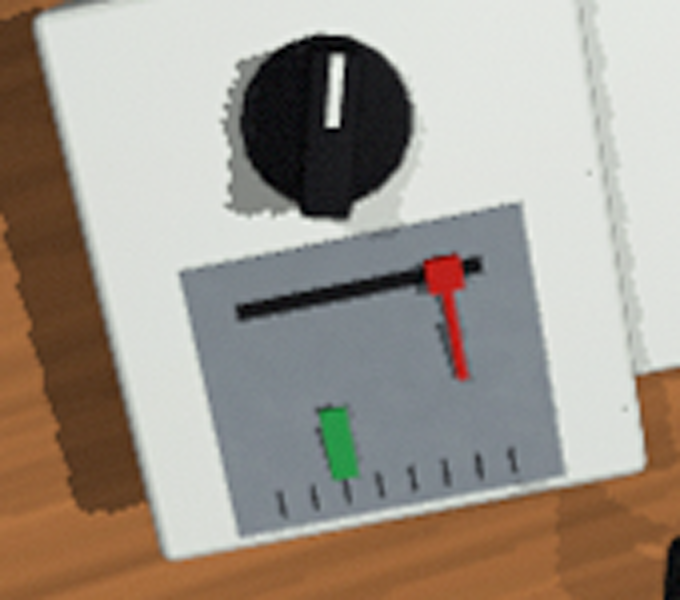

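Run:
```python
from h import *
c=eyes.calibration("wrist");p=cv2.imread("pics/w1.png");g=cv2.cvtColor(p,cv2.COLOR_BGR2GRAY)
print("disc",onplane(c,306.7,164.7,.0705))
M=cv2.Rodrigues(c["rvec"])[0];print("camera",-M.T@c["tvec"],M[2])
o=telemetry.get_obs();Q=R.from_quat(o["ee_rot"])
P=lambda X:cv2.projectPoints(np.array([X]),c["rvec"],c["tvec"],np.array([[c["fx"],0,c["cx"]],[0,c["fy"],c["cy"]],[0,0,1]]),None)[0].ravel()
print("tcp px",P(o["position"]))
for k in ([.520,-.158],[.518,-.155]): print(P([*k,.0955]),P([*k,.0705]),Q.inv().apply(np.array([*k,.17])-o["position"])*100)
```

```text
disc [ 0.51942671 -0.1569803   0.0705    ]
camera [ 0.4602508  -0.15934978  0.47017385] [ 0.24314297 -0.10138557 -0.96467739]
tcp px [283.25651385 273.44109776]
[307.20923348 168.89096634] [305.98204198 165.5008265 ] [ 2.47564315 -0.93163237 15.70172423]
[309.36643147 166.09997544] [308.00647248 162.87175307] [ 2.69219067 -1.21991009 15.69995679]
```

>>> {"method": "servo_tool", "body": {"deltas": [[[1.2,-0.5,2],0.06,8.5],[[1.2,-0.5,3],0,8.5],[[0,0,3],0,8.5],[[0,0,3],0,8.5],[[0,0,3],0,8.5],[[0,0,1.5],0,8.5],[[0,0,0],0,8.5],[[0,0,0],0,8.5]]}}

```text
clock: 2.98
position: [0.519, -0.1509, 0.166]
ee_rot: [0.833, 0.554, -0.006, 0.001]
ft_force: [-0.7, -0.2, 0.7]
grip_width: 0.993
```

Run:
```python
from h import *
o=telemetry.get_obs();Q=R.from_quat(o["ee_rot"]);x=Q.as_matrix()[:,0]
print(Q.inv().apply(np.array([.5195,-.1575,.076])-o["position"])*100,Q.as_matrix().round(3),np.degrees(np.arctan2(x[1],x[0])),o["position"])
c,p,d=cam("wrist");cv2.imwrite("pics/w2.png",p)
P=lambda X:cv2.projectPoints(np.array([X]),c["rvec"],c["tvec"],np.array([[c["fx"],0,c["cx"]],[0,c["fy"],c["cy"]],[0,0,1]]),None)[0].ravel()
print("tcp px",P(o["position"]),"knob",P([.5195,-.1575,.0955]))
g=cv2.cvtColor(p,cv2.COLOR_BGR2GRAY)
```

```text
[-0.48801598  0.35145118  9.00200015] [[ 0.387  0.922 -0.009]
 [ 0.922 -0.387 -0.009]
 [-0.012 -0.005 -1.   ]] 67.21956911169569 [ 0.51897276 -0.15086261  0.16597464]
tcp px [283.07959696 273.40471297] knob [274.24288645 229.20861099]
```

View pics/w2.png

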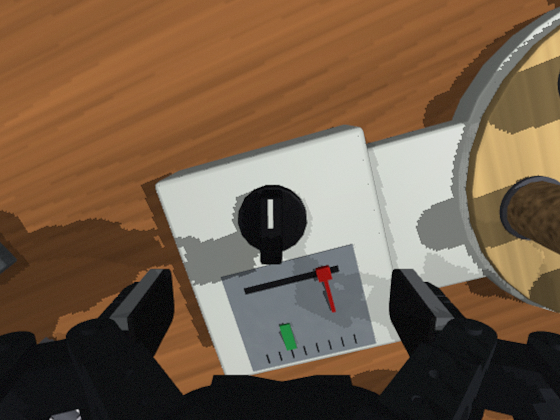

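The bar stands at col 270, vertical in the image and so aligned. It is 7 mm off along tool −x. I'll correct that and descend.

>>> {"method": "servo_tool", "body": {"deltas": [[[-0.7,0.5,1],0,8.5],[[0,0,2],0,8.5],[[0,0,2],0,8.5],[[0,0,1],0,8.5],[[0,0,0],0,8.5],[[0,0,0],0,8.5]]}}

```text
clock: 3.53
position: [0.5267, -0.1584, 0.1136]
ee_rot: [0.832, 0.555, -0.0, 0.004]
ft_force: [0.3, -0.6, 0.6]
grip_width: 0.999
```

Run:
```python
from h import *
o=telemetry.get_obs();Q=R.from_quat(o["ee_rot"]);x=Q.as_matrix()[:,0]
print(np.degrees(np.arctan2(x[1],x[0])),o["position"],o["ft_force"])
c,p,d=cam("wrist");cv2.imwrite("pics/w3.png",p)
g=cv2.cvtColor(p,cv2.COLOR_BGR2GRAY)
for a,ce,bb in blobs(g[100:330,200:360]>150): print(a,ce+[200,100],bb)
for z in (.0955,): 
  m=np.zeros_like(g)
P=lambda X:cv2.projectPoints(np.array([X]),c["rvec"],c["tvec"],np.array([[c["fx"],0,c["cx"]],[0,c["fy"],c["cy"]],[0,0,1]]),None)[0].ravel()
print(P([.5195,-.1575,.0955]),P([*o["position"][:2],.0955]))
```

```text
67.44746691445546 [ 0.52674197 -0.15837697  0.11360508] [ 0.27748205 -0.55707226  0.56550507]
13233 [293.60379355 188.04126049] [  0  18 160 158]
228 [273.5 222.5] [ 71 104   6  38]
152 [204.40789474 266.15789474] [  0 157  11  20]
451 [208.26385809 317.49002217] [  0 202  22  28]
[278.8393867  242.79558742] [283.04565277 256.73491176]
```

View pics/w3.png

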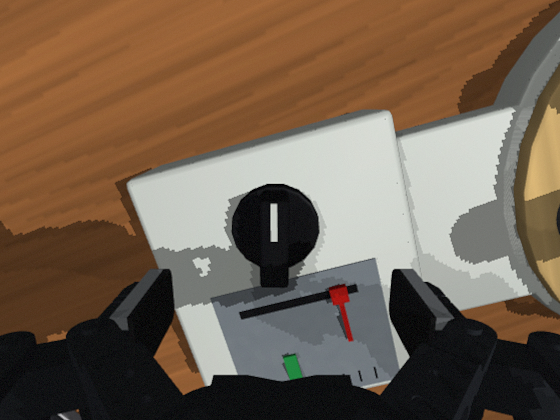

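>>> {"method": "servo_tool", "body": {"deltas": [[[-0.4,-0.25,1],0,8.5],[[0,0,1.6],0,8.5],[[0,0,1.0],0,8.5],[[0,0,0],0,8.5],[[0,0,0],0,8.5]]}}

```text
clock: 4.0
position: [0.5251, -0.162, 0.0795]
ee_rot: [0.831, 0.556, 0.003, 0.006]
ft_force: [-0.0, -0.6, 0.2]
grip_width: 0.994
```

Run:
```python
from h import *
o=telemetry.get_obs();print(o["position"],o["ft_force"])
c,p,d=cam("wrist");cv2.imwrite("pics/w4.png",p);g=cv2.cvtColor(p,cv2.COLOR_BGR2GRAY)
for a,ce,bb in blobs(g[150:330,240:310]>150): print(a,ce+[240,150],bb)
```

```text
[ 0.52513802 -0.16202121  0.07952061] [-0.005876   -0.59053216  0.23390571]
3545 [274.56417489 177.11622003] [ 0  0 70 62]
367 [282.49046322 250.5613079 ] [39 78  8 46]
```

Run:
```python
from h import *
o=telemetry.get_obs();c=eyes.calibration("wrist");Q=R.from_quat(o["ee_rot"])
P=lambda X:cv2.projectPoints(np.array([X]),c["rvec"],c["tvec"],np.array([[c["fx"],0,c["cx"]],[0,c["fy"],c["cy"]],[0,0,1]]),None)[0].ravel()
print(P(o["position"]),P(o["position"]-Q.as_matrix()[:,2]*.016))
for v in(228,250.5,273): w=onplane(c,282.5,v,.0955);print(w,Q.inv().apply(w-o["position"])*1e3)
p=cv2.imread("pics/w4.png");g=cv2.cvtColor(p,cv2.COLOR_BGR2GRAY);print(g[200:330:4,282],g[300,255:312:3])
```

```text
[283.09916358 273.3570887 ] [283.28994309 291.29380664]
[ 0.5011477  -0.15237602  0.0955    ] [ -0.29329827 -25.55672197 -16.26905585]
[ 0.50926874 -0.15574446  0.0955    ] [ -0.29641632 -16.76557783 -16.15321725]
[ 0.51769733 -0.15924047  0.0955    ] [ -0.29965245  -7.64150337 -16.03299171]
[  6  27   7  13  12  12  11 157 207 206 206 205 206 207 205 206 206 204
 209  22  15   9  18  10   8  10   7   7   7  17  19  11  67] [95 94 94 83 15 17  5 16 10 10  1 13  7 13 18 60 96 94 94]
```

>>> {"method": "servo_tool", "body": {"deltas": [[[0,-0.75,0.2],0,8.5],[[0,0,0.1],0,8.5],[[0,0,0],0,4],[[0,0,0],0,2],[[0,0,0],0,1.0],[[0,0,0],0,1.0],[[0,0,0],0,1.0],[[0,0,0],0,1.0],[[0,0,0],0,1.0]], "force": 40}}

```text
clock: 4.8
position: [0.5186, -0.1589, 0.0786]
ee_rot: [0.831, 0.556, 0.004, 0.007]
ft_force: [-0.9, 0.6, 1.3]
grip_width: 0.15
```

Run:
```python
from h import *
o=telemetry.get_obs();print(o["position"],o["ft_force"],o["torque"],o["grip_width"])
c,p,d=cam("wrist");cv2.imwrite("pics/w5.png",p);g=cv2.cvtColor(p,cv2.COLOR_BGR2GRAY)
```

```text
[ 0.5186344  -0.1588891   0.07855951] [-0.90710329  0.64892396  1.26620778] [ 0.0880192   0.25880915 -0.05517984] 0.1496064080364324
```

View pics/w5.png

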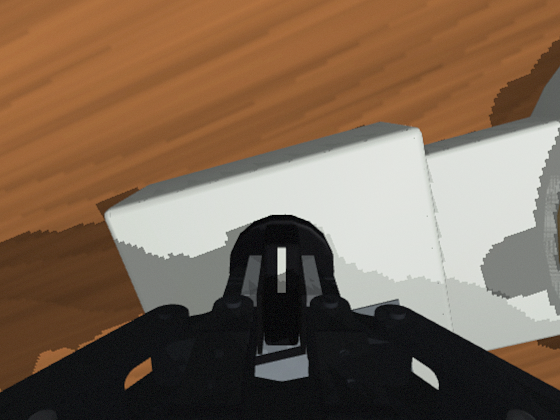

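The fingers are on the bar. Now I'll turn it clockwise in small steps.

>>> {"method": "servo_tool", "body": {"deltas": [[[0,0,0],0.1,1.0],[[0,0,0],0.1,1.0],[[0,0,0],0.1,1.0],[[0,0,0],0.1,1.0],[[0,0,0],0.1,1.0],[[0,0,0],0,1.0],[[0,0,0],0,1.0]]}}

```text
clock: 5.43
position: [0.519, -0.1584, 0.0786]
ee_rot: [0.946, 0.324, 0.006, 0.005]
ft_force: [-0.8, 1.1, 2.2]
grip_width: 0.153
```

```bash
cat > ck.py <<'E'
from h import *
import sys
o=telemetry.get_obs();Q=R.from_quat(o["ee_rot"]);x=Q.as_matrix()[:,0]
print("yaw",np.arctan2(x[1],x[0]),o["position"],o["ft_force"],o["torque"],o["grip_width"],np.round(o["joint_pos"],2),o["clock"])
print("back to knob",Q.inv().apply(np.array([.5186,-.1589,.0786])-o["position"])*1e3)
for n in("top","scene"):
    c,p,d=cam(n);cv2.imwrite(f"pics/ck_{n}.png",p)
    for k in("red","green"):
        for a,ce,bb in blobs(masks(p)[k],4):
            w=onplane(c,*ce,.062)
            if abs(w[0]-.6)<.05 and -.26<w[1]<-.1: print(n,k,a,ce.round(1),w.round(4),"sy",(w[0]*.1305+w[1]*.9914).round(4))
E
python3 ck.py
```

```text
yaw 0.6596444823754057 [ 0.51897631 -0.15843954  0.07857325] [-0.79000256  1.06302486  2.18947684] [-0.10268653  0.34119277 -0.01380678] 0.15258302030111953 [-0.51  0.38  0.86  1.9  -0.34  1.    1.15] 5.4333
back to knob [-0.57932863  0.13366773 -0.02924246]
scene red 27 [269.1 253.9] [ 0.5784 -0.1509  0.062 ] sy -0.0741
scene green 24 [270.7 266.5] [ 0.6123 -0.1852  0.062 ] sy -0.1037
```

Pointer has moved about 10 mm and about 29.5 mm remains (about 1.47 rad). Carrying on.

>>> {"method": "servo_tool", "body": {"deltas": [[[0,0,0],0.12,1.0],[[0,0,0],0.12,1.0],[[0,0,0],0.12,1.0],[[0,0,0],0.12,1.0],[[0,0,0],0.12,1.0],[[0,0,0],0.12,1.0],[[0,0,0],0.12,1.0],[[0,0,0],0.12,1.0],[[0,0,0],0.12,1.0],[[0,0,0],0.12,1.0],[[0,0,0],0,1.0],[[0,0,0],0,1.0]]}}

```text
clock: 6.53
position: [0.5205, -0.1583, 0.0786]
ee_rot: [0.961, -0.277, 0.009, 0.0]
ft_force: [-1.7, 1.0, 3.1]
grip_width: 0.152
```

```bash
python3 ck.py
```

```text
yaw -0.5614750258228184 [ 0.52045275 -0.15825044  0.0785707 ] [-1.69882639  0.97126507  3.06810801] [0.11232226 0.58183541 0.03053363] 0.15232897462204198 [-0.7   0.51  1.13  1.91 -0.54  1.05  0.09] 6.5333
back to knob [-1.22172552  1.53607588 -0.05764912]
scene red 27 [261.9 258.1] [ 0.5752 -0.1748  0.062 ] sy -0.0982
scene green 24 [270.7 266.5] [ 0.6123 -0.1852  0.062 ] sy -0.1037
```

>>> {"method": "servo_tool", "body": {"deltas": [[[0,0,0],0.1,1.0],[[0,0,0],0.1,1.0],[[0,0,0],0,1.0],[[0,0,0],0,1.0]]}}

```text
clock: 6.97
position: [0.5207, -0.1584, 0.0785]
ee_rot: [0.93, -0.368, 0.01, -0.001]
ft_force: [-0.4, 0.1, 2.7]
grip_width: 0.154
```

```bash
cat > wk.py <<'E'
from h import *
c,p,d=cam("wrist");cv2.imwrite("pics/wk.png",p)
for k,m in masks(p).items():
  if k=="blue":continue
  n,l,s,ce=cv2.connectedComponentsWithStats(m.astype(np.uint8))
  for i in range(1,n):
    w=onplane(c,*ce[i],.062)
    if s[i,4]<15 or not(.54<w[0]<.65 and -.27<w[1]<-.09): continue
    v,u=np.nonzero(l==i);P=np.array([onplane(c,a,b,dict(red=.063,green=.061)[k])[:2] for a,b in zip(u,v)])
    sy=P@[.1305,.9914];sx=P@[.9914,-.1305]
    for q in (0,.25,.5,.75): 
      t=sx.min()+np.ptp(sx)*q; f=(sx>=t)&(sx<=t+np.ptp(sx)*.25)
      print(k,s[i,4],"sx",(sx[f].mean()).round(4),"sy",sy[f].mean().round(4),((sy[f].min()+sy[f].max())/2).round(4))
E
python3 ck.py;python3 wk.py
```

```text
yaw -0.7536745859965488 [ 0.5206652  -0.15838113  0.07854239] [-0.40602702  0.12266757  2.66480723] [0.0476346  0.49800614 0.0234335 ] 0.15376220983981195 [-0.72  0.54  1.17  1.91 -0.58  1.06 -0.06] 6.9667
back to knob [-1.14969121  1.79079994 -0.09412994]
scene red 27 [260.6 258.7] [ 0.5744 -0.1784  0.062 ] sy -0.1019
scene green 24 [270.7 266.5] [ 0.6123 -0.1852  0.062 ] sy -0.1037
red 1038 sx 0.5866 sy -0.1055 -0.1056
red 1038 sx 0.5954 sy -0.1055 -0.1056
red 1038 sx 0.6053 sy -0.1055 -0.1055
red 1038 sx 0.6146 sy -0.1055 -0.1054
green 1011 sx 0.6239 sy -0.106 -0.1061
green 1011 sx 0.6296 sy -0.1061 -0.1062
green 1011 sx 0.6353 sy -0.106 -0.1061
green 1011 sx 0.641 sy -0.1061 -0.1061
```

The close view puts the pointer about 0.5 mm short of the mark's centre line. One nudge, then open and lift.

>>> {"method": "servo_tool", "body": {"deltas": [[[0,0,0],0.03,1.0],[[0,0,0],0,1.0],[[0,0,0],0,8.5],[[0,0,0],0,8.5],[[0,0,0],0,8.5],[[0,0,0],0,8.5],[[0,0,0],0,8.5]]}}

```text
clock: 7.7
position: [0.5203, -0.1585, 0.0782]
ee_rot: [0.924, -0.381, 0.01, -0.002]
ft_force: [0.7, 0.1, 0.7]
grip_width: 0.852
```

```bash
python3 ck.py;python3 wk.py
```

```text
yaw -0.7828826176544768 [ 0.52032954 -0.15846033  0.07822363] [0.66481793 0.06356474 0.72479163] [-0.01866232  0.03845304 -0.01587422] 0.8519478137683091 [-0.72  0.54  1.17  1.91 -0.58  1.06 -0.09] 7.7
back to knob [-0.90968602  1.5272593  -0.40769123]
scene red 27 [260.7 259. ] [ 0.5751 -0.1791  0.062 ] sy -0.1025
scene green 24 [270.7 266.5] [ 0.6123 -0.1852  0.062 ] sy -0.1037
red 1044 sx 0.5866 sy -0.1061 -0.1061
red 1044 sx 0.5953 sy -0.1061 -0.1063
red 1044 sx 0.6053 sy -0.1061 -0.1061
red 1044 sx 0.6147 sy -0.106 -0.106
green 1028 sx 0.6239 sy -0.1061 -0.1061
green 1028 sx 0.6296 sy -0.1061 -0.1062
green 1028 sx 0.6353 sy -0.1061 -0.1062
green 1028 sx 0.641 sy -0.1061 -0.1061
```

The pointer is on the mark to within 0.1 mm. I'll lift clear and re-check from another height.

>>> {"method": "servo_tool", "body": {"deltas": [[[0,0,-2],0,8.5],[[0,0,-3],0,8.5],[[0,0,-4],0,8.5],[[0,0,-4],0,8.5],[[0,0,-4],0,8.5],[[0,0,-4],0,8.5],[[0,0,-2],-0.12,8.5],[[0,0,0],-0.12,8.5],[[0,0,0],-0.12,8.5],[[0,0,0],-0.12,8.5],[[0,0,0],-0.12,8.5],[[0,0,0],-0.12,8.5]]}}

```text
clock: 8.85
position: [0.5144, -0.1597, 0.3198]
ee_rot: [1.0, -0.022, 0.01, 0.002]
ft_force: [0.3, -0.5, 0.1]
grip_width: 0.993
```

```bash
cat > car.py <<'E'
from h import *
o=telemetry.get_obs();Q=R.from_quat(o["ee_rot"]);x=Q.as_matrix()[:,0]
print("yaw",np.arctan2(x[1],x[0]),o["position"],o["ft_force"],o["grip_width"],np.round(o["joint_pos"],2),o["clock"])
c,p,d=cam("wrist");cv2.imwrite("pics/car.png",p)
M=cv2.Rodrigues(c["rvec"])[0];print("cam",-M.T@c["tvec"],M[2])
m=masks(p)
for k,z in(("red",.133),("blue",.034)):
  for a,ce,bb in blobs(m[k],60): print(k,a,ce.round(1),bb,onplane(c,*ce,z).round(4))
E
python3 wk.py;python3 car.py
```

```text
red 157 sx 0.5867 sy -0.106 -0.1062
red 157 sx 0.5945 sy -0.1064 -0.1064
red 157 sx 0.6048 sy -0.106 -0.1062
red 157 sx 0.6144 sy -0.1063 -0.1063
green 145 sx 0.624 sy -0.1061 -0.1063
green 145 sx 0.6296 sy -0.106 -0.106
green 145 sx 0.6351 sy -0.1062 -0.1062
green 145 sx 0.6407 sy -0.1057 -0.1058
yaw -0.0348762933605329 [ 0.51435244 -0.15980725  0.31976365] [-0.6169373  -0.83045602  0.0872793 ] 0.997983299376633 [-0.83  0.13  1.17  1.61 -0.13  1.46  0.31] 8.9
cam [ 0.51464139 -0.09260295  0.46202896] [ 0.00886684 -0.27167062 -0.96234944]
red 158 [331.8 190.9] [320 185  34  11] [ 0.5652 -0.167   0.133 ]
blue 7524 [506.  126.5] [456  78 100  98] [ 0.7823 -0.1214  0.034 ]
```

View pics/car.png

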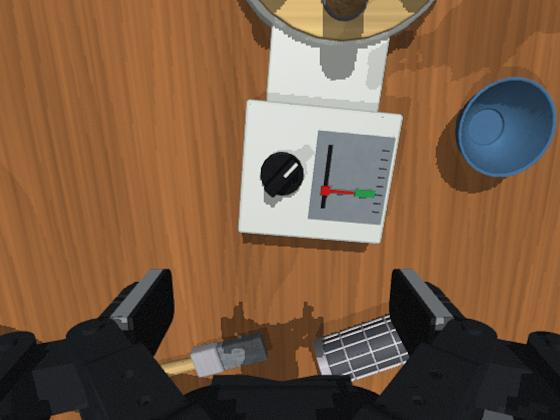

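The pointer (red, 322–357,190) is on the mark (365,194). Next I'll move over the carousel.

>>> {"method": "servo_tool", "body": {"deltas": [[[0.8,-3.4,-1],0,8.5],[[0.8,-3.4,-1],0,8.5],[[0.8,-3.4,-1],0,8.5],[[0.8,-3.4,-1],0,8.5],[[0.8,-3.4,0],0,8.5],[[0.8,-3.4,0],0,8.5],[[0,0,0],0,8.5],[[0,0,0],0,8.5]]}}

```text
clock: 9.62
position: [0.5755, 0.0476, 0.3611]
ee_rot: [0.999, -0.048, 0.009, 0.001]
ft_force: [-0.2, -2.2, 1.4]
grip_width: 0.995
```

```bash
cat >> car.py <<'E'
h=cv2.cvtColor(p,cv2.COLOR_BGR2HSV)
for a,ce,bb in blobs((h[...,1]<40)&(h[...,2]>140),150): print("grey",a,ce.round(1),bb,onplane(c,*ce,.133).round(4))
E
python3 car.py
```

```text
yaw -0.09556819741911672 [0.57552841 0.04760656 0.36106706] [-0.19868154 -2.23202226  1.35345592] 0.9953649353173494 [-1.02  0.27  1.07  1.43 -0.23  1.57 -0.06] 9.6167
cam [0.58002086 0.11430144 0.50353782] [-0.00789555 -0.26886631 -0.96314514]
red 1147 [293.4 202.8] [275 183  38  40] [0.5907 0.0196 0.133 ]
red 93 [292.6 333.5] [284 330  27   8] [ 0.576  -0.1363  0.133 ]
blue 169 [177.5 119.6] [170 114  16  12] [0.4596 0.1151 0.034 ]
blue 3021 [438.4 264.5] [394 238  78  65] [ 0.7885 -0.1152  0.034 ]
grey 1988 [310.1  52.8] [186  12 179 140] [0.6192 0.1631 0.133 ]
grey 1417 [236.6  59.4] [217  38  41  44] [0.5497 0.1638 0.133 ]
grey 540 [287.3 123.9] [275 111  26  27] [0.5917 0.1004 0.133 ]
grey 1171 [366.3 147. ] [348 128  38  39] [0.669 0.07  0.133]
grey 1203 [215.5 156.2] [193 137  43  39] [0.5168 0.0758 0.133 ]
grey 3807 [280.9 241.1] [235 208  97  57] [ 0.5735 -0.0214  0.133 ]
grey 5403 [269.9 305.6] [219 270 126  98] [ 0.5536 -0.0975  0.133 ]
```

View pics/car.png

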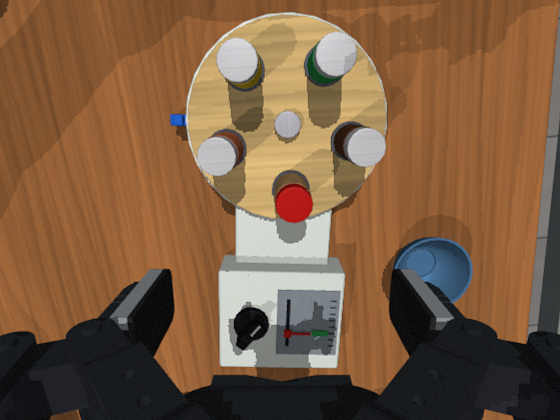

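Run:
```python
from h import *
from scipy.optimize import least_squares
c=eyes.calibration("wrist")
L=np.array([onplane(c,u,v,.133)[:2] for u,v in((293.5,202.8),(364.5,147.5),(336.5,53.5),(238,60),(217,156.5))])
f=lambda q:(q[:2]+.08*np.c_[np.cos(q[2]+np.arange(5)*2*np.pi/5),np.sin(q[2]+np.arange(5)*2*np.pi/5)]-L).ravel()
s=least_squares(f,[.59,.09,-1.6]);print(s.x,f(s.x).round(4))
T=onplane(c,177.5,119.6,.034)[:2];A=s.x[:2];d=T-A;print("tab",T,np.hypot(*d),np.arctan2(d[1],d[0]))
# from station frame: yaw -.131
# turntable rim
r=A+.08*np.array([np.cos(s.x[2]),np.sin(s.x[2])]);o=telemetry.get_obs();Q=R.from_quat(o["ee_rot"])
print("red",r,"shift cm",Q.inv().apply(np.array([*r,.2])-o["position"])*100)
```

```text
[ 0.59393413  0.09898953 -1.61133463] [-0.     -0.002   0.002  -0.      0.0001  0.0002 -0.0009  0.0011 -0.0011
  0.0007]
tab [0.45933718 0.11622462] 0.13569593695737017 3.0142361072592476
red [0.59069195 0.01905525] shift cm [ 1.5028007   2.81609474 16.10595819]
```

The carousel axis fits to about 1 mm and the tab distance comes out at 135.7 (136 nominal). The red jar needs −1.66 rad (clockwise). I'll approach the red lid.

>>> {"method": "servo_tool", "body": {"deltas": [[[0.7,1.4,2],-0.05,8.5],[[0.8,1.4,3],0,8.5],[[0,0,3],0,8.5],[[0,0,3],0,8.5],[[0,0,3],0,8.5],[[0,0,2],0,8.5],[[0,0,0],0,8.5],[[0,0,0],0,8.5]]}}

```text
clock: 10.33
position: [0.5906, 0.0095, 0.1966]
ee_rot: [0.999, -0.035, 0.011, 0.001]
ft_force: [-0.3, -0.2, 0.9]
grip_width: 0.999
```

```bash
cat > red.py <<'E'
from h import *
o=telemetry.get_obs();Q=R.from_quat(o["ee_rot"]);x=Q.as_matrix()[:,0]
print("yaw",np.arctan2(x[1],x[0]),o["position"],o["ft_force"],o["grip_width"],np.round(o["joint_pos"],2),o["clock"])
c,p,d=cam("wrist");cv2.imwrite("pics/red.png",p)
a,ce,bb=max(blobs(masks(p)["red"],60),key=lambda b:b[0]);w=onplane(c,*ce,.133)
print(a,ce,bb,w,"shift to z .095",Q.inv().apply(np.array([w[0],w[1],.095])-o["position"])*100)
E
python3 red.py
```

```text
yaw -0.07079323831884328 [0.59058758 0.00952973 0.19663533] [-0.26755917 -0.17335151  0.9247902 ] 0.9987288326483948 [-0.89  0.39  1.01  1.67 -0.35  1.26  0.12] 10.3333
3571 [277.13861663 210.67348082] [244 176  67  70] [0.59105136 0.01976071 0.133     ] shift to z .095 [-0.24637523 -1.02630184 10.16032906]
```

>>> {"method": "servo_tool", "body": {"deltas": [[[-0.2,-1.0,1],0,8.5],[[0,0,2.5],0,8.5],[[0,0,2.5],0,8.5],[[0,0,2],0,8.5],[[0,0,1.2],0,8.5],[[0,0,0],0,8.5],[[0,0,0],0,8.5]]}}

```text
clock: 10.97
position: [0.5971, 0.0243, 0.1091]
ee_rot: [0.999, -0.036, 0.018, -0.002]
ft_force: [-0.7, 0.6, 0.6]
grip_width: 1.001
```

```bash
python3 red.py
```

```text
yaw -0.0721578833922149 [0.59711574 0.02427469 0.10911339] [-0.65774251  0.63850105  0.552051  ] 1.0007478505951175 [-0.85  0.49  0.94  1.75 -0.44  1.09  0.16] 10.9667
9477 [265.98839295 307.54584784] [213 250 107 114] [0.59126094 0.02235745 0.133     ] shift to z .095 [-0.61991917  0.24162451  1.38879144]
```

>>> {"method": "servo_tool", "body": {"deltas": [[[-0.55,0.3,0.7],0,8.5],[[0,0,0.5],0,8.5],[[0,0,0],0,6],[[0,0,0],0,4.5],[[0,0,0],0,3.5],[[0,0,0],0,3.5],[[0,0,0],0,3.5],[[0,0,0],0,3.5]], "force": 40}}

```text
clock: 11.68
position: [0.5934, 0.0218, 0.1003]
ee_rot: [0.999, -0.036, 0.021, -0.004]
ft_force: [0.2, 0.7, -1.8]
grip_width: 0.473
```

```bash
python3 red.py
```

```text
yaw -0.0723783440948605 [0.59340114 0.02178503 0.10028117] [ 0.17182567  0.73929411 -1.80623158] 0.473032864405038 [-0.85  0.48  0.93  1.78 -0.45  1.06  0.17] 11.6833
10866 [282.39103626 312.56064789] [227 251 113 122] [0.59320535 0.02243388 0.133     ] shift to z .095 [-0.04578354 -0.05882429  0.5272041 ]
```

View pics/red.png

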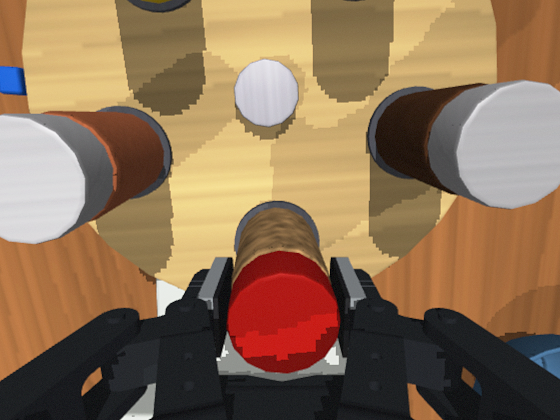

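The grip on the red lid is good at 40 mm. Now I'll sweep it clockwise along the arc, checking as I go.

>>> {"method": "servo_tool", "body": {"deltas": [[[-0.8,0,0],0.1,3.5],[[-0.8,0,0],0.1,3.5],[[-0.8,0,0],0.1,3.5],[[-0.8,0,0],0.1,3.5],[[0,0,0],0,3.5],[[0,0,0],0,3.5]]}}

```text
clock: 12.23
position: [0.5621, 0.0286, 0.1004]
ee_rot: [0.97, -0.242, 0.02, -0.008]
ft_force: [2.1, -0.8, -2.9]
grip_width: 0.473
```

```bash
cat > arc.py <<'E'
from h import *
o=telemetry.get_obs();Q=R.from_quat(o["ee_rot"]);x=Q.as_matrix()[:,0]
A=np.array([.59393,.09899]);g=o["position"]-.02*Q.as_matrix()[:,2];v=g[:2]-A;th=np.arctan2(v[1],v[0]);yaw=np.arctan2(x[1],x[0])
th=th-2*np.pi if th>1 else th
print("th",th,"r",np.hypot(*v),"left",th+3.269,"yaw",yaw,"yaw-tangent",(yaw-th-np.pi/2+np.pi)%(2*np.pi)-np.pi,"z",o["position"][2],o["ft_force"],o["torque"],o["grip_width"],np.round(o["joint_pos"],2),o["clock"])
E
python3 arc.py
```

```text
th -2.0046930351491383 r 0.07767537697266573 left 1.2643069648508618 yaw -0.4899301149664432 yaw-tangent -0.056033406612201464 z 0.10038190517015 [ 2.05723278 -0.7555457  -2.87253178] [-0.29368291 -0.2392206  -0.17657492] 0.4734159053770126 [-0.99  0.46  1.07  1.86 -0.47  1.05 -0.23] 12.2333
```

Works cleanly with low forces, so I'll continue.

>>> {"method": "servo_tool", "body": {"deltas": [[[-0.8,0,0],0.1,3.5],[[-0.8,0,0],0.1,3.5],[[-0.8,0,0],0.1,3.5],[[-0.8,0,0],0.1,3.5],[[-0.8,0,0],0.1,3.5],[[-0.8,0,0],0.1,3.5],[[-0.8,0,0],0.1,3.5],[[-0.8,0,0],0.1,3.5],[[0,0,0],0,3.5],[[0,0,0],0,3.5]]}}

```text
clock: 13.07
position: [0.5213, 0.0736, 0.1]
ee_rot: [0.794, -0.608, 0.018, -0.013]
ft_force: [-0.6, -3.1, 0.6]
grip_width: 0.469
```

```bash
python3 arc.py
```

```text
th -2.8098052551022827 r 0.07779930534095586 left 0.4591947448977174 yaw -1.3075439538803866 yaw-tangent -0.0685350255730004 z 0.09995550111037899 [-0.64131867 -3.14222175  0.60737438] [-0.83809088  0.21454952 -0.07505435] 0.4691897115307356 [-1.28  0.49  1.29  1.96 -0.54  1.06 -1.07] 13.0667
```

>>> {"method": "servo_tool", "body": {"deltas": [[[-0.8,0,0],0.1,3.5],[[-0.8,0,0],0.1,3.5],[[-0.8,0,0],0.1,3.5],[[-0.8,0,0],0.1,3.5],[[-0.3,0,0],0.04,3.5],[[0,0,0],0,3.5],[[0,0,0],0,3.5]]}}

```text
clock: 13.65
position: [0.5176, 0.1065, 0.1002]
ee_rot: [-0.642, 0.766, -0.013, 0.014]
ft_force: [-3.6, 0.5, 3.6]
grip_width: 0.473
```

```bash
python3 arc.py
cat > fin.py <<'E'
from h import *
for n in("wrist","top","scene"):
    c,p,d=cam(n);cv2.imwrite(f"pics/fin_{n}.png",p);m=masks(p)
    for k,z in(("red",.133),("blue",.034),("green",.061)):
        for a,ce,bb in blobs(m[k],6):
            w=onplane(c,*ce,z); print(n,k,a,ce.round(1),bb,w.round(4),"sy",(w[0]*.1287+w[1]*.9917).round(4))
E
python3 fin.py
```

```text
th -3.2392567798158596 r 0.07745061500998161 left 0.02974322018414055 yaw -1.7468663979779704 yaw-tangent -0.07840594495700737 z 0.1001862924473772 [-3.61452325  0.51185773  3.58049993] [-0.58455193  0.83628185 -0.03434131] 0.4732167091289779 [-1.35  0.53  1.31  1.95 -0.58  1.08 -1.54] 13.65
wrist red 10978 [280.8 312.8] [224 251 115 123] [0.5189 0.1054 0.133 ] sy 0.1713
top red 27 [331.4 179. ] [329 171   5  13] [ 0.5625 -0.1749  0.133 ] sy -0.1011
top blue 1106 [306.2 111. ] [288  93  38  37] [ 0.7775 -0.1264  0.034 ] sy -0.0253
top blue 28 [225.1 227. ] [223 224   5   7] [0.4545 0.1087 0.034 ] sy 0.1663
top green 84 [248.3 157.2] [240 151  16  11] [0.6418 0.0393 0.061 ] sy 0.1216
top green 27 [332.3 165.3] [331 162   4   8] [ 0.6131 -0.1897  0.061 ] sy -0.1092
scene red 104 [313.2 183.5] [309 177  10  14] [0.5297 0.0973 0.133 ] sy 0.1647
scene red 29 [260.7 259.1] [256 256  12   8] [ 0.6338 -0.2435  0.133 ] sy -0.1599
scene blue 2049 [441.6  97.2] [372  76 129  50] [0.4297 1.2253 0.034 ] sy 1.2704
scene blue 9 [294.8 203.1] [293 202   5   4] [0.4583 0.1081 0.034 ] sy 0.1661
scene blue 1263 [341.7 288.3] [320 271  45  37] [ 0.771  -0.1149  0.034 ] sy -0.0148
scene green 293 [338.6 227. ] [331 216  17  22] [0.6474 0.0552 0.061 ] sy 0.1381
scene green 24 [270.7 266.5] [267 264   8   6] [ 0.6115 -0.1843  0.061 ] sy -0.1041
```

View pics/fin_wrist.png

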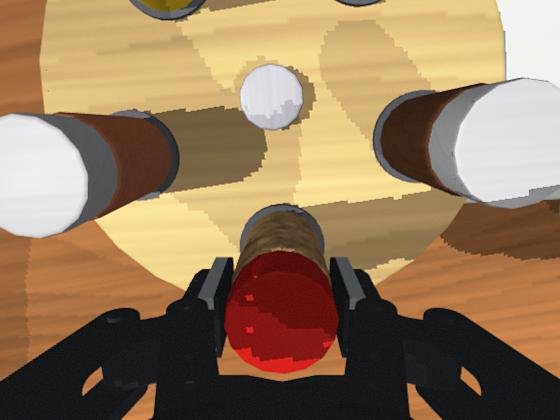

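```bash
cat > ang.py <<'E'
from h import *
c,p,d=cam("wrist");h=cv2.cvtColor(p,cv2.COLOR_BGR2HSV)
m=(h[...,1]<40)&(h[...,2]>140)
hub=[b for b in blobs(m[40:150,210:340],500)][0];hc=hub[1]+[210,40]
z0=d[int(hc[1]),int(hc[0])];M=cv2.Rodrigues(c["rvec"])[0];t=np.ravel(c["tvec"])
X=M.T@(np.array([(hc[0]-c["cx"])/c["fx"]*z0,(hc[1]-c["cy"])/c["fy"]*z0,z0])-t);print("hub px",hc,"3d",X)
r=max(blobs(masks(p)["red"],60),key=lambda b:b[0]);rc=np.array([r[2][0]+r[2][2]/2,r[2][1]+r[2][3]-r[2][2]/2]);print(r[1],rc)
for q in(r[1],rc,):
  w=onplane(c,*q,.133);v=w[:2]-X[:2];a=np.arctan2(v[1],v[0]);print("red",w,"dist",np.hypot(*v),"ang",a,"left to turn clockwise",(a-3.0125+np.pi)%(2*np.pi)-np.pi)
E
python3 ang.py
```

```text
hub px [270.58369769  96.44971893] 3d [0.5944048  0.09730603 0.05683563]
[280.78149194 312.74678933] [281.5 316.5]
red [0.51894215 0.10540009 0.133     ] dist 0.07589549502018964 ang 3.0347420374390226 left to turn clockwise 0.022242037439022422
red [0.51752437 0.10540911 0.133     ] dist 0.0773062759772396 ang 3.0365819607467377 left to turn clockwise 0.02408196074673752
```

>>> {"method": "servo_tool", "body": {"deltas": [[[-0.21,0,0],0.025,3.5],[[0,0,0],0,3.5],[[0,0,0],0,3.5],[[0,0,0],0,3.5]]}}

```text
clock: 14.18
position: [0.5179, 0.1085, 0.1002]
ee_rot: [-0.631, 0.775, -0.013, 0.015]
ft_force: [-2.4, -0.1, 3.1]
grip_width: 0.466
```

```bash
python3 arc.py; python3 ang.py; python3 fin.py | grep -v wrist
python3 - <<'E'
from h import *
# independent check: top camera tab vs hub direction from the first, unoccluded picture is coarse; use car.png-equivalent numbers
c=eyes.calibration("top");p=cv2.imread("pics/fin_top.png")
cv2.imwrite("pics/ft.png",cv2.resize(p[120:260,170:370],None,fx=4,fy=4,interpolation=cv2.INTER_CUBIC))
E
```

```text
th -3.2656751175366088 r 0.07740615632571693 left 0.0033248824633913543 yaw -1.7743767869804001 yaw-tangent -0.07949799623868792 z 0.10019772296585534 [-2.38058707 -0.13668245  3.10487471] [-0.70249162  0.90312758 -0.07097442] 0.4664118894812316 [-1.35  0.53  1.31  1.95 -0.58  1.08 -1.57] 14.1833
hub px [270.88083385  96.33416304] 3d [0.59428067 0.09722457 0.0584028 ]
[280.68941669 312.78159978] [281.5 316.5]
red [0.51919104 0.10738927 0.133     ] dist 0.07577450216812233 ang 3.007042949825267 left to turn clockwise -0.00545705017473308
red [0.5177801  0.10740244 0.133     ] dist 0.07717465133858402 ang 3.0093263106555264 left to turn clockwise -0.003173689344473818
top red 27 [331.4 179. ] [329 171   5  13] [ 0.5625 -0.1749  0.133 ] sy -0.1011
top blue 1105 [306.1 111. ] [288  93  38  37] [ 0.7775 -0.1264  0.034 ] sy -0.0253
top blue 33 [224.7 227. ] [222 224   6   7] [0.4545 0.1097 0.034 ] sy 0.1673
top green 88 [248.8 157.9] [240 151  17  12] [0.6401 0.038  0.061 ] sy 0.1201
top green 27 [332.3 165.3] [331 162   4   8] [ 0.6131 -0.1897  0.061 ] sy -0.1092
scene red 111 [313.5 183.5] [309 177  10  14] [0.5303 0.098  0.133 ] sy 0.1655
scene red 28 [260.1 258.8] [256 256  11   8] [ 0.6322 -0.2435  0.133 ] sy -0.1601
scene blue 2050 [441.6  97.2] [372  76 129  50] [0.4296 1.2251 0.034 ] sy 1.2702
scene blue 8 [295.  202.9] [293 202   5   3] [0.4581 0.1095 0.034 ] sy 0.1675
scene blue 1261 [341.8 288.3] [320 271  45  37] [ 0.7712 -0.1148  0.034 ] sy -0.0146
scene green 292 [337.8 227. ] [330 216  17  22] [0.646  0.0536 0.061 ] sy 0.1363
scene green 24 [270.7 266.5] [267 264   8   6] [ 0.6115 -0.1843  0.061 ] sy -0.1041
```

View pics/ft.png

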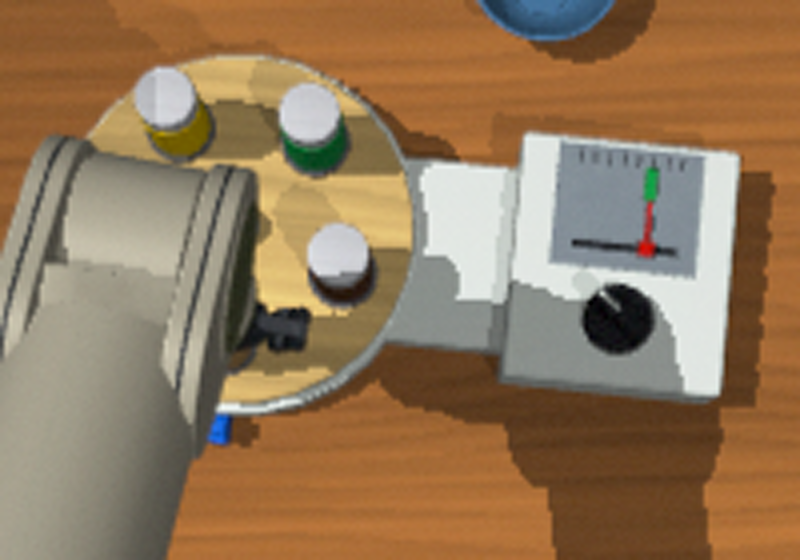

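Everything agrees: the red jar's angle error is about 0.005 rad, the pointer is on the mark and the grip holds. Handing in while holding.

```bash
python3 -c "
from h import *
print(order.hand_in())"
```

```text
the job is handed in; nothing more can be done
None
```

The job is handed in: the pointer stands on the green mark, and the red-lidded jar stands behind the blue tab with the gripper still holding its lid. It took about 14.5 s of the 64 s.

- **Dose knob:** I gripped the bar and turned it clockwise in small steps, about 1.96 rad in all, then let go. After release, wrist views from two heights put the pointer tip within about 0.3 mm of the mark's centre line. The last top view, with the jar held, still shows it on the mark.
- **Carousel:** I gripped the red lid at 40 N and swept it clockwise by about 1.69 rad. The arm's own pose gives 0.003 rad left to turn. The wrist camera gives 0.003–0.005 rad past the line. They disagree on direction, but either is under 0.5 mm at the lid.
- **Not checked directly:** in the final pose the wrist camera could not see the tab, so its direction comes from the view taken just before I gripped the jar. The top view of the other lids agrees only coarsely, to about 0.02 rad.
- **Bystanders and forces:** I touched none of the bystanders, and the bowl read the same before and after. Wrist force stayed below about 6 N in every reading I took.

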